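Stand a slate gable in the gluing jig and lock the toggle clamp on it

TASK

Mount the slate gable from the sloping rack in the gluing jig. First throw the red handle of the toggle clamp back to open the clamp, then stand the gable upright on its straight edge on the jig's plywood board, up against the fence and butted against the end stop, and let go of it so that it stands there by itself without toppling. Then swing the red handle forward over centre until the clamp is locked with its rubber bumper pressing the gable flat against the fence, and leave it so; do not drop, topple or knock the gable, and leave the other things lying about alone.

Things in the scene. Friction and masses are not known exactly. Their poses are not given: they have to be found in the camera images.
- gable: Dark slate plate, 120 mm high, 111 wide, 8.5 thick, 0.28 kg. Origin: centre of one face. x points in the plate from its straight edge (x = -59.9 mm) to its blunt peak (x = +59.5 mm, 34 mm wide); sides parallel at y = +-55.5 mm up to x = +14 mm, then sloping to the peak. z: plate normal; the slate fills z = 0 to 8.5 mm. Starts leaning on the rack, peak up, +z face on its back board. Grip the peak.
- gable_mid (a point): Middle of the gable, 59.9 mm from its straight edge and half way through its thickness; axes as the gable's. The straight edge is bevelled, its ridge 2 mm from the z = 0 face: stood quite upright on its own the gable tips over to its +z side; it stays up when that face stands or leans a little against something.
- rack: Fixed wooden rack. Origin: on the bench under its 130 x 120 mm base. Its back board leans 30 deg from upright, top towards the rack's -y, and the gable lies on it; the upper 50 mm of the gable stand free on both faces. The straight edge rests on a ledge with a 7 mm lip in front. The gable comes out by pulling it along its own plane.
- jig: Fixed gluing jig: plywood board 170 (x) x 260 (y) x 15 mm, origin on the bench under its middle. Oak fence, 66 mm above the board: upright face at y = -95 mm looks to +y, x from -70 to 42 mm. End stop, 48 mm high: upright face at x = 55.5 mm looks to -x. Toggle clamp in the plane x = 0 on the +y part pushes along -y, 37 mm above the board; only its handle rises more than 70 mm above the board.
- corner (a point): Where the planes of the fence face (y = 0, free space at +y), end-stop face (x = 0, free space at -x) and board top (z = 0) meet; axes as the jig's. With the gable in place, its straight edge on the board, gable_mid lies at about (-55.5, +4.3, +60) mm.
- handle_pivot (a point): Axis of the clamp's red handle, parallel to the jig's x, 52 mm above the bench and 129.5 mm from the fence face; axes as the jig's.
- handle_grip (a point): Point on the axis of the round red handle grip (18 mm thick, from 37 to 107 mm off the pivot), 75 mm from the pivot; it moves with the handle.
- clamp_handle (a joint): Handle angle, rad. 0: locked on its stop, leaning 40 deg above level towards the fence. 1.65: fully open, on its stop, leaning back away from the fence. Turns in the jig's y-z plane; dead centre at 0.10. Light friction: 1 N at the grip, to 5 N as it presses a gable; it stays at either stop. Closed fingers pushing the grip level along the jig's y, tips 45 mm above the pivot, swing it either way.
- clamp_tip: Black rubber bumper, 21 mm across, on the clamp's plunger, on a 5 N/mm spring; origin on the plunger's axis 50 mm behind the bumper's end. The end stands 36 mm off the fence when open, 4.5 mm when locked on nothing; locked on the gable it is pressed in about 4 mm.
- pencil: Red carpenter pencil, 178 x 12 x 8 mm, on the bench; origin under its middle, length along y. Leave it alone.
- file: Flat file with a wooden handle, 291 x 27 x 27 mm, lying on the bench; origin under its middle, length along y. Leave it alone.
- other_gable: A second slate gable, 129 x 118 x 8 mm, lying flat on the bench; origin under its middle. Leave it alone.
- side_wall: Rectangular slate part, 118 x 65 x 8 mm, lying flat on the bench; origin under its middle, length along y. Leave it alone.
There are look-alikes about, which are no part of the job. What is shaped like the gable but pink is not meant.

How it is judged:
By the outcome, as a careful person would: the job done as asked, in the order asked, and still so for the second after the job is handed in, with the robot touching nothing.
It also fails if it takes over 61 s, if anything falls off the work surface, if the arm or the gripper's body presses on something with over 40 N, if the wrist force passes 120 N, or if a joint passes its speed limit or range.

ROBOT

A 7-joint arm with a two-finger parallel gripper is mounted at the origin on a cart in front of the work surface, level with it; the furniture and walls round the work are solid. World frame = base frame: x ahead of the robot, y to its left, z up, the work surface at z = 0. Lengths are in m, angles in rad, forces in N, time in s.
With the tool pointing down it reaches from about 0.425 to 0.925 m from the base axis. Payload 6.8 kg.
Tool frame: the origin (TCP) lies on the mounting face of the last link; the fingertips stand 173 mm ahead of it and the grasp point (between the pads) lies 155 mm ahead of it; z points along the fingers, y is the line along which they close (so a half turn about z gives the same grasp; the last joint's range is limited). The gripper opens to 85 mm and grips with 20 to 120 N. Pads are 22 mm wide; open, the fingers measure 114 mm over their backs; the gripper's body (76 mm by 85 mm) begins 54 mm behind the grasp point. The pads swing forward as they close: fully open they stand 13 mm farther back than shut.
Start: joints at [-1.347, 0.477, 0.022, 1.555, -0.011, 1.109, -0.083], TCP at [0.22, 0.638, 0.405] pointing down, gripper open.
Joint ranges: [-2.96, 2.96], [-0.34, 2.1], [-1.41, 1.46], [0.24, 2.44], [-1.37, 4.51], [0.17, 1.92], [-2.96, 2.96]. Speed limits (rad/s): [2.39, 2.39, 3.14, 3.14, 3.14, 3.14, 3.14].

INTERFACE

Orientations are given as a unit quaternion [w, x, y, z].
In Python, from bench import manip gives the robot as it stands.
- The arm moves only by the tool play_rows, never from a script. Its argument "motion" is a list of rows, each an object of numbers: "dx", "dy", "dz": the shift along the tool's x, y, z in cm; "twist": the turn about the tool's z in degrees; "gripper": the closure in counts, from 0 (fully open) to 255 (shut). A call has 1 to 20 rows; each row shifts and turns the commanded pose from where the row before left it, along the tool's axes as they then stand; what a row does not reach is not made up. A row lasts 1/12 s, in which the tool goes at most 41.7 mm and 7.16 degrees, less where a joint would pass 70% of its speed; a pose out of reach is approached as far as the arm can. A call is refused whole if a number of a shift passes 4.17 or a number of a turn 7.16, either way. A call with a gripper value outside its range is refused whole. The fingers move at their own pace and stop on an object; "squeeze" is the grip in N (left out, the last holds). Time passes only in rows, so rows that do not move let the fingers close. It gives the time, the measured TCP pose, the force, the opening and the grip force at its end, in the units of the state.
- manip.observe(): the state, without advancing time (a new reading comes with each control period).
- manip.grab_frame(name): name is "side" or "top"; returns the picture (400x640x3 uint8, red, green, blue); there is no depth.
- manip.camera_params(name): a dict with "vertical_fov" (degrees; the focal length in pixels is half the picture's height over the tangent of half this angle, whatever the lens; pixels are square), "cx", "cy" (the principal point, pixels), "distortion" ([k1, k2, p1, p2, k3] as OpenCV has them; the pictures are not rectified), "T" (4x4, takes a point from camera to world coordinates). Camera axes: x right, y down, z forward; pixel columns grow to the right and rows downward; lengths in m; the calibration is good to about 2 mm. A picture is of the moment at which its call begins. camera_params takes no time and is no camera call.
- manip.close_job(): hands the job in; it is judged then, once.
The state is a dict: "time_s": time; "qpos": joint angles; "joint_velocities": joint speeds; "effort": joint torques, N m; "tool_pos": TCP position; "tcp_rot": TCP orientation; "force": force on the tool from outside, world axes, zero at the start; "moment": the same for the moment, N m; "grip_width": finger opening in m; "gripper_force": force on a finger pad.
Only numpy, scipy, OpenCV 4.12 (cv2) and the standard library are available. Lean on these libraries where they do the work, as an engineer would, in place of code of your own. Each camera call takes 0.05 s, during which the arm holds its last target. There are 200 camera calls.

## Working session

There is one attempt and no reset: what is moved stays moved. The work goes in short steps, Python scripts to look and compute and a tool call to move; the robot and the scene stay as the last step left them, time stands still between calls to the robot, and variables do not carry over. Pictures are saved under pics/ and viewed, at most 10 in all, crops included, and the job is handed in when it is done.

Besides the shell and the picture viewer there is one more tool, called after "Request:" by a JSON object that holds its "name" and its "arguments". play_rows: Moves the arm, as the interface text tells. Its arguments: {"type":"object","properties":{"motion":{"type":"array"},"squeeze":{"type":"number"}},"required":["motion"]}

```bash
mkdir -p pics; python3 - <<'E'
from bench import manip
import cv2,numpy as np
print(manip.observe())
for n in("side","top"):
    p=manip.camera_params(n);print(n,p)
    cv2.imwrite(f"pics/{n}0.png",manip.grab_frame(n)[:,:,::-1])
E
```

```text
{'time_s': 0.0, 'qpos': array([-1.34710506,  0.47779073,  0.02234478,  1.55648606, -0.0115044 ,
        1.10929083, -0.08309765]), 'joint_velocities': array([-0.00031037,  0.00020973,  0.00087231, -0.00097191, -0.00039836,
       -0.00086371, -0.0001619 ]), 'effort': array([-4.60828005e-05, -5.96482444e+01,  1.60791043e+00, -2.81189311e+01,
        1.24675545e-02,  9.46318090e-03,  2.39109545e-05]), 'tool_pos': array([0.21977363, 0.63791462, 0.40371719]), 'tcp_rot': array([-8.50548784e-05,  1.65127204e-01,  9.86271846e-01, -9.19446973e-04]), 'force': array([ 0.29362681, -0.00047627,  0.26251975]), 'moment': array([-0.03126543,  0.03192585, -0.05145834]), 'gripper_force': 0.0, 'grip_width': 0.08520855654785112}
side {'vertical_fov': 47.51572543436337, 'cx': 319.29690527454625, 'cy': 202.83891823621082, 'distortion': array([-0.11984933,  0.        ,  0.        ,  0.        ,  0.        ]), 'T': array([[ 0.87924305, -0.30022415,  0.36986095, -0.12006979],
       [-0.47636992, -0.55113221,  0.68507297, -1.16738851],
       [-0.00183317, -0.77853628, -0.62759692,  1.27758599],
       [ 0.        ,  0.        ,  0.        ,  1.        ]])}
top {'vertical_fov': 52.66820266555717, 'cx': 322.13207431243103, 'cy': 201.123965173123, 'distortion': array([0.01869939, 0.        , 0.        , 0.        , 0.        ]), 'T': array([[-0.01507859, -0.98669995,  0.16185128,  0.3225009 ],
       [-0.99966036,  0.01831744,  0.01853766,  0.12937803],
       [-0.02125581, -0.16151679, -0.98664103,  1.60740627],
       [ 0.        ,  0.        ,  0.        ,  1.        ]])}
```

View pics/side0.png

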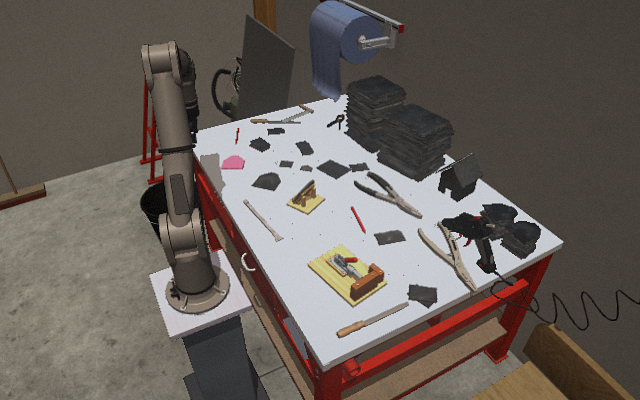

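View pics/top0.png

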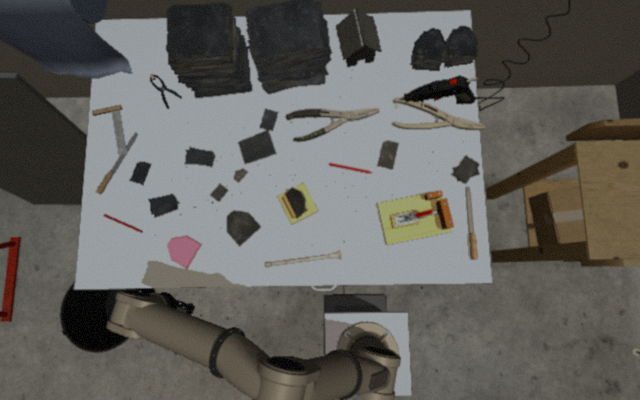

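The side view shows the rack at (306,197) and the jig at (348,274); in the top view they are at (297,203) and (415,218). Candidates for the gable:
- Plate leaning in the rack, top view (297,201). It is slate and in the sloping rack, so it fits the description.
- Flat slate gable, top view (242,227): this is other_gable.
- Pink one, top view (184,250): a decoy.

I'll confirm this in an enlarged crop.

```bash
python3 - <<'E'
import cv2,numpy as np
s=cv2.imread("pics/side0.png");t=cv2.imread("pics/top0.png")
def c(i,x,y,w,h,k): return cv2.resize(i[y:y+h,x:x+w],(w*k,h*k),interpolation=cv2.INTER_CUBIC)
a=np.hstack([c(s,282,168,50,50,6),c(s,302,238,90,50,5)[:, :450]] if 0 else [c(s,280,170,50,45,6),c(s,302,238,100,54,5)[:270]])
b=np.hstack([c(t,270,178,50,45,6),c(t,370,185,100,54,5)[:270]])
im=np.vstack([a,b]);print(im.shape);cv2.imwrite("pics/crop0.png",im)
E
```

```text
(540, 800, 3)
```

View pics/crop0.png

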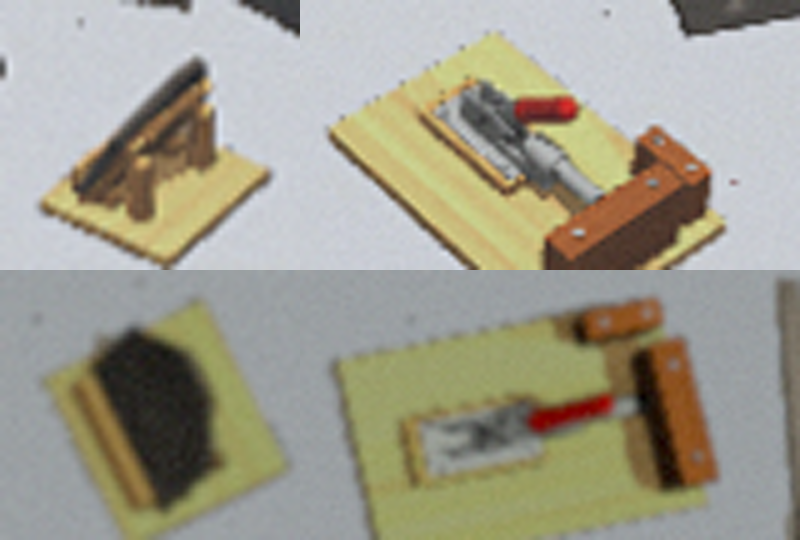

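```bash
cat > h.py <<'E'
import cv2,numpy as np
from scipy.optimize import least_squares
from scipy.ndimage import map_coordinates
from bench import manip
CAM={n:manip.camera_params(n) for n in("side","top")}
def proj(n,P):
    c=CAM[n];f=200/np.tan(np.radians(c["vertical_fov"])/2)
    K=np.array([[f,0,c["cx"]],[0,f,c["cy"]],[0,0,1]]);Ti=np.linalg.inv(c["T"])
    return cv2.projectPoints(np.float64(P).reshape(-1,1,3),cv2.Rodrigues(Ti[:3,:3])[0],Ti[:3,3],K,c["distortion"])[0][:,0]
def place(P,p):  # p=x,y,yaw
    c,s=np.cos(p[2]),np.sin(p[2]);P=np.asarray(P,float)
    return P@np.array([[c,s,0],[-s,c,0],[0,0,1]])+[p[0],p[1],0]
def box(x0,x1,y0,y1,z0,z1): return np.array([[x,y,z] for x in(x0,x1) for y in(y0,y1) for z in(z0,z1)])
def silh(boxes,p,n):  # filled supersampled silhouette
    k=8;m=np.zeros((400*k,640*k),np.uint8)
    for b in boxes:
        q=(proj(n,place(b,p))+.5)*k
        cv2.fillConvexPoly(m,cv2.convexHull(q.round().astype(np.int32)),255)
    return cv2.resize(m,(640,400),interpolation=cv2.INTER_AREA)/255.
E
python3 - <<'E'
from h import *
from scipy.optimize import minimize
ims={n:cv2.imread(f"pics/{n}0.png") for n in CAM}
def ray(n,uv,z):
    f=lambda a: (proj(n,[a[0],a[1],z])[0]-uv)
    return least_squares(f,[.5,0]).x
print("jig ctr",ray("top",[415,220],.015),"rack",ray("top",[297,204],.01))
def sat(n):
    i=cv2.GaussianBlur(ims[n],(3,3),0).astype(float); return i.max(2)-i.min(2)
def fit(corn,p0,nm,zs):
    # corn: board half sizes; compare soft mask of saturation
    M={}
    for n in CAM:
        c=proj(n,[p0[0],p0[1],.02])[0].astype(int);w=55
        sl=(slice(c[1]-w,c[1]+w),slice(c[0]-w,c[0]+w))
        s=sat(n);i=ims[n].astype(float).mean(2)
        bg=np.median(i[sl]);m=((s>35)|(i<bg*.6)).astype(np.uint8)
        lab=cv2.connectedComponents(m)[1]
        l=np.bincount(lab[c[1]-8:c[1]+8,c[0]-8:c[0]+8].ravel(),minlength=2);l[0]=0
        mm=(lab==l.argmax()).astype(np.uint8);mm=cv2.morphologyEx(mm,cv2.MORPH_CLOSE,np.ones((7,7)))
        M[n]=(sl,mm); print(nm,n,mm.sum())
    def cost(v):
        p=np.array([v[0],v[1],v[2]]);t=0
        for n,(sl,mm) in M.items(): t+=np.abs(silh(corn(v),p,n)[sl]-mm[sl]).sum()
        return t
    best=None
    for d in (0,.05,-.05):
        v0=np.array(p0,float);v0[2]+=d
        st=np.vstack([v0]+[v0+e for e in np.diag([.008,.008,.08]+zs)])
        r=minimize(cost,v0,method="Nelder-Mead",options=dict(initial_simplex=st,xatol=1e-4,fatol=.05,maxiter=400))
        if best is None or r.fun<best.fun: best=r
    print(nm,best.x,best.fun)
    for n,(sl,mm) in M.items():
        o=ims[n].copy();s=silh(corn(best.x),best.x,n)>.5
        e=cv2.resize((s*255).astype(np.uint8)[sl],(400,400),interpolation=cv2.INTER_NEAREST)
        a=cv2.resize(o[sl],(400,400),interpolation=cv2.INTER_CUBIC);cs=cv2.findContours(e,0,1)[0];cv2.drawContours(a,cs,-1,(255,0,255),1)
        e=cv2.resize((mm*255)[sl],(400,400),interpolation=cv2.INTER_NEAREST);cs=cv2.findContours(e,0,1)[0];cv2.drawContours(a,cs,-1,(255,255,0),1)
        out.append(a)
out=[]
j=ray("top",[415,220],.015);r=ray("top",[297,204],.01)
jig=lambda v:[box(-.085,.085,-.13,.13,0,.015),box(-.07,.042,-.095-v[3],-.095,.015,.081),box(.0555,.0555+v[4],-.095,-.03,.015,.063)]
fit(jig,[j[0],j[1],.19,.03,.02],"jig",[.005,.005])
rk=lambda v:[box(-.065,.065,-.06,.06,0,v[3]),
 np.array([[x,y,z] for x in(-.0555,.0555) for y,z in((v[4],.025),(v[4]+.01,.02),(v[4]-.032,.08),(v[4]-.042,.08))])]
fit(rk,[r[0],r[1],.44,.012,.03],"rack",[.004,.01])
cv2.imwrite("pics/fit.png",cv2.resize(np.vstack([np.hstack(out[:2]),np.hstack(out[2:])]),(600,600)))
E
```

```text
jig ctr [ 0.50156404 -0.2055475 ] rack [0.57473635 0.26028476]
jig side 2593
jig top 2769
jig [ 0.5160892  -0.20205209  0.18782576  0.02528516  0.02123748] 382.48627450980393
rack side 639
rack top 910
rack [0.58056874 0.26232763 0.45167006 0.01164113 0.03007117] 185.73333333333335
```

View pics/fit.png

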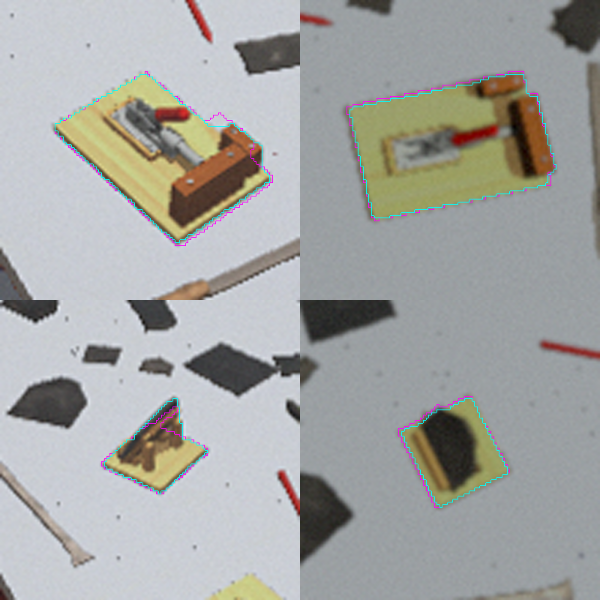

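The jig and rack outlines fit to about a pixel. The rack's outline still lacks the gable, so I'll fit the gable itself now from its dark pixels.

```bash
cat > gable.py <<'E'
from h import *
from scipy.optimize import minimize
R=np.array([.5806,.2623,.4517])
G=np.array([[-59.9,-55.5],[-59.9,55.5],[14,55.5],[59.5,17],[59.5,-17],[14,-55.5]])/1e3
def gab(v):  # v: rack x,y,z of gable origin (z=0 face centre) at 30 deg lean
    X=np.array([0,-.5,.866]);Y=np.array([-1,0,0]);Z=np.array([0,-.866,-.5])
    return np.array([v[:3]+a*X+b*Y+c*Z for a,b in G for c in(0,.0085)])
E
python3 - <<'E'
from gable import *
M={};ims={n:cv2.imread(f"pics/{n}0.png") for n in CAM}
for n in CAM:
    c=proj(n,[R[0],R[1],.06])[0].astype(int);w=22
    sl=(slice(c[1]-w,c[1]+w),slice(c[0]-w,c[0]+w))
    i=cv2.cvtColor(ims[n],cv2.COLOR_BGR2HSV);b=ims[n].astype(int)
    m=((b.max(2)<(95 if n=="side" else 75))&(b.max(2)-b.min(2)<28)).astype(np.uint8)
    lab=cv2.connectedComponents(m)[1];l=np.bincount(lab[c[1]-8:c[1]+8,c[0]-8:c[0]+8].ravel(),minlength=2);l[0]=0
    mm=cv2.morphologyEx((lab==l.argmax()).astype(np.uint8),cv2.MORPH_CLOSE,np.ones((3,3)));M[n]=(sl,mm)
def cost(v,ns=("side","top")):
    return sum(np.abs(silh([gab(v)],R,n)[M[n][0]]-M[n][1][M[n][0]]).sum() for n in ns)
v0=np.array([0,.0,.075]);best=None
for y0 in(-.02,0,.02):
    st=np.vstack([v0]+[v0+e for e in np.eye(3)*.012])+[0,y0,0]
    r=minimize(cost,st[0],method="Nelder-Mead",options=dict(initial_simplex=st,xatol=1e-4,fatol=.05))
    print(r.x,r.fun,cost(r.x,("side",)),cost(r.x,("top",)),[M[n][1].sum() for n in M])
    if best is None or r.fun<best.fun:best=r
v=best.x;peak=place([v+.0595*np.array([0,-.5,.866])+.00425*np.array([0,-.866,-.5])],R)[0]
bot=place([v-.0599*np.array([0,-.5,.866])],R)[0];print("peak",peak,"bottom",bot)
out=[]
for n,(sl,mm) in M.items():
    a=cv2.resize(ims[n][sl],(396,396),interpolation=cv2.INTER_CUBIC)
    for s,col in((silh([gab(v)],R,n)>.5,(255,0,255)),(mm>0,(255,255,0))):
        e=cv2.resize(s.astype(np.uint8)[sl],(396,396),interpolation=cv2.INTER_NEAREST);cv2.drawContours(a,cv2.findContours(e,0,1)[0],-1,col,1)
    out.append(a)
cv2.imwrite("pics/gab.png",np.hstack(out))
E
```

```text
[-0.00380129  0.00275279  0.077015  ] 164.61568627450978 70.75294117647059 93.8627450980392 [np.uint64(64), np.uint64(346)]
[-0.00422269  0.00040975  0.08100576] 168.2 70.53725490196078 97.66274509803922 [np.uint64(64), np.uint64(346)]
[-0.00308268  0.00191541  0.07751961] 166.47450980392156 70.81176470588235 95.66274509803921 [np.uint64(64), np.uint64(346)]
peak [0.59057064 0.23303983 0.126417  ] bottom [0.56290533 0.29006367 0.0251416 ]
```

View pics/gab.png

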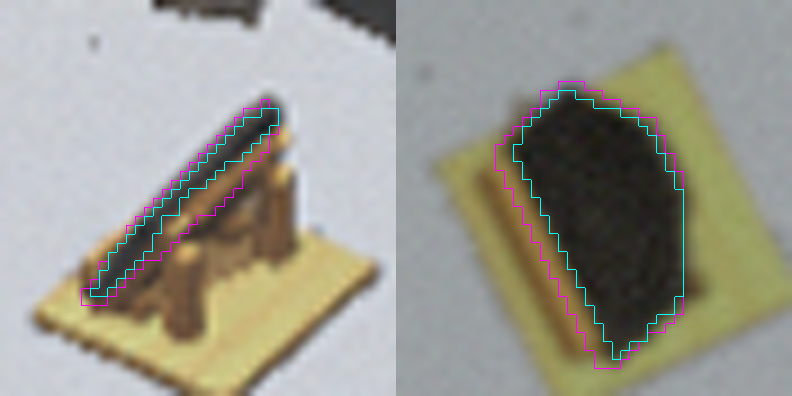

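The gable in the rack is confirmed: the outline fits with the peak at about (0.591, 0.233, 0.126). First I'll turn the tool and shut the fingers for the clamp handle.

Request:
{"name": "play_rows", "arguments": {"motion": [{"twist":6.7,"gripper":255},{"twist":6.7},{"twist":6.7},{"twist":6.7},{"twist":6.7},{"twist":6.7},{"twist":6.7},{"twist":6.7},{"twist":6.6}], "squeeze": 40}}

```text
schema error: expected keys dx, dy, dz, twist, gripper
```

```bash
cat >> h.py <<'E'
J=np.array([.5161,-.2021,.188])
from scipy.spatial.transform import Rotation as Ro
def st():
    o=manip.observe();q=o["tcp_rot"];A=Ro.from_quat(np.r_[q[1:],q[0]]).as_matrix()
    return o,np.array(o["tool_pos"]),A
def go(*ts):
    """print tool-axis cm between successive tcp targets"""
    o,p,A=st();print("t",round(o["time_s"],2),"p",p.round(4),"yaw y",np.degrees(np.arctan2(A[1,1],A[0,1])).round(2),"tilt",A[:,2].round(3),"F",o["force"].round(1),"w",round(o["grip_width"],4))
    for t in ts: print(np.round(t,4),(A.T@(np.array(t)-p)*100).round(2));p=np.array(t)
def jp(x,y,z): return place([[x,y,z]],J)[0]
E
python3 -c "
from h import *
go([.5,.3,.404],jp(0,-.075,.404),jp(0,-.075,.270),jp(0,.0345+.018,.27))"
```

```text
t 0.1 p [0.2198 0.638  0.4038] yaw y 70.99 tilt [-0.    -0.002 -1.   ] F [ 0.5 -0.7 -0.5] w 0.0856
[0.5   0.3   0.404] [-3.750e+01 -2.283e+01  2.000e-02]
[ 0.5301 -0.2758  0.404 ] [-21.6  -53.46   0.09]
[ 0.5301 -0.2758  0.27  ] [ 0.    0.02 13.4 ]
[ 0.5063 -0.1505  0.27  ] [ 6.33 11.07 -0.02]
```

Request:
{"name": "play_rows", "arguments": {"motion": [{"dx":0,"dy":0,"dz":0,"twist":6.7,"gripper":255},{"dx":0,"dy":0,"dz":0,"twist":6.7,"gripper":255},{"dx":0,"dy":0,"dz":0,"twist":6.7,"gripper":255},{"dx":0,"dy":0,"dz":0,"twist":6.7,"gripper":255},{"dx":0,"dy":0,"dz":0,"twist":6.7,"gripper":255},{"dx":0,"dy":0,"dz":0,"twist":6.7,"gripper":255},{"dx":0,"dy":0,"dz":0,"twist":6.7,"gripper":255},{"dx":0,"dy":0,"dz":0,"twist":6.7,"gripper":255},{"dx":0,"dy":0,"dz":0,"twist":6.6,"gripper":255},{"dx":0,"dy":0,"dz":0,"twist":0,"gripper":255}], "squeeze": 40}}

```text
time_s: 0.93
tool_pos: [0.2196, 0.6381, 0.4041]
tcp_rot: [0.0, 0.639, 0.769, -0.0]
force: [-0.4, -0.1, 0.4]
grip_width: 0.0001
gripper_force: 0.0
```

```bash
python3 -c "
from h import *
go([.5,.3,.404],jp(0,-.075,.404),jp(0,-.075,.270),jp(0,.0345+.018,.27))"
```

```text
t 0.93 p [0.2196 0.6381 0.4041] yaw y 10.57 tilt [-0.    -0.001 -1.   ] F [-0.4 -0.1  0.4] w 0.0001
[0.5   0.3   0.404] [-38.39  21.36   0.05]
[ 0.5301 -0.2758  0.404 ] [-57.15  -7.61   0.06]
[ 0.5301 -0.2758  0.27  ] [1.00e-02 0.00e+00 1.34e+01]
[ 0.5063 -0.1505  0.27  ] [ 1.275e+01 -4.000e-02 -1.000e-02]
```

Request:
{"name": "play_rows", "arguments": {"motion": [{"dx":-2.95,"dy":1.64,"dz":0,"twist":0,"gripper":255},{"dx":-2.95,"dy":1.64,"dz":0,"twist":0,"gripper":255},{"dx":-2.95,"dy":1.64,"dz":0,"twist":0,"gripper":255},{"dx":-2.95,"dy":1.64,"dz":0,"twist":0,"gripper":255},{"dx":-2.95,"dy":1.64,"dz":0,"twist":0,"gripper":255},{"dx":-2.95,"dy":1.64,"dz":0,"twist":0,"gripper":255},{"dx":-2.95,"dy":1.64,"dz":0,"twist":0,"gripper":255},{"dx":-2.95,"dy":1.64,"dz":0,"twist":0,"gripper":255},{"dx":-2.95,"dy":1.64,"dz":0,"twist":0,"gripper":255},{"dx":-2.95,"dy":1.64,"dz":0,"twist":0,"gripper":255},{"dx":-2.95,"dy":1.64,"dz":0,"twist":0,"gripper":255},{"dx":-2.95,"dy":1.64,"dz":0,"twist":0,"gripper":255},{"dx":-2.95,"dy":1.64,"dz":0,"twist":0,"gripper":255}]}}

```text
time_s: 2.02
tool_pos: [0.5018, 0.2999, 0.4046]
tcp_rot: [-0.0, 0.636, 0.772, -0.0]
force: [1.1, 1.9, 0.1]
grip_width: -0.0002
gripper_force: 0.0
```

Request:
{"name": "play_rows", "arguments": {"motion": [{"dx":-3,"dy":-0.4,"dz":0,"twist":0,"gripper":255},{"dx":-3,"dy":-0.4,"dz":0,"twist":0,"gripper":255},{"dx":-3,"dy":-0.4,"dz":0,"twist":0,"gripper":255},{"dx":-3,"dy":-0.4,"dz":0,"twist":0,"gripper":255},{"dx":-3,"dy":-0.4,"dz":0,"twist":0,"gripper":255},{"dx":-3,"dy":-0.4,"dz":0,"twist":0,"gripper":255},{"dx":-3,"dy":-0.4,"dz":0,"twist":0,"gripper":255},{"dx":-3,"dy":-0.4,"dz":0,"twist":0,"gripper":255},{"dx":-3,"dy":-0.4,"dz":0,"twist":0,"gripper":255},{"dx":-3,"dy":-0.4,"dz":0,"twist":0,"gripper":255},{"dx":-3,"dy":-0.4,"dz":0,"twist":0,"gripper":255},{"dx":-3,"dy":-0.4,"dz":0,"twist":0,"gripper":255},{"dx":-3,"dy":-0.4,"dz":0,"twist":0,"gripper":255},{"dx":-3,"dy":-0.4,"dz":0,"twist":0,"gripper":255},{"dx":-3,"dy":-0.4,"dz":0,"twist":0,"gripper":255},{"dx":-3,"dy":-0.4,"dz":0,"twist":0,"gripper":255},{"dx":-3,"dy":-0.4,"dz":0,"twist":0,"gripper":255},{"dx":-3,"dy":-0.4,"dz":0,"twist":0,"gripper":255},{"dx":-3,"dy":-0.4,"dz":0,"twist":0,"gripper":255},{"dx":0,"dy":0,"dz":0,"twist":0,"gripper":255}]}}

```text
time_s: 3.68
tool_pos: [0.5315, -0.2791, 0.405]
tcp_rot: [0.001, 0.639, 0.769, -0.002]
force: [-0.4, -0.9, 0.9]
grip_width: -0.0001
gripper_force: 0.0
```

```bash
python3 -c "
from h import *
go(jp(0,-.075,.404),jp(0,-.075,.270),jp(0,.0345+.018,.27))"
```

```text
t 3.68 p [ 0.5315 -0.2791  0.405 ] yaw y 10.57 tilt [-0.    -0.004 -1.   ] F [-0.4 -0.9  0.9] w -0.0001
[ 0.5301 -0.2758  0.404 ] [ 0.35 -0.07  0.1 ]
[ 0.5301 -0.2758  0.27  ] [6.00e-02 1.00e-02 1.34e+01]
[ 0.5063 -0.1505  0.27  ] [12.75 -0.05 -0.06]
```

Request:
{"name": "play_rows", "arguments": {"motion": [{"dx":0.1,"dy":0,"dz":3,"twist":0,"gripper":255},{"dx":0.1,"dy":0,"dz":3,"twist":0,"gripper":255},{"dx":0.1,"dy":0,"dz":3,"twist":0,"gripper":255},{"dx":0,"dy":0,"dz":2.5,"twist":0,"gripper":255},{"dx":0,"dy":0,"dz":2,"twist":0,"gripper":255},{"dx":0,"dy":0,"dz":0,"twist":0,"gripper":255}]}}

```text
time_s: 4.18
tool_pos: [0.5311, -0.2684, 0.2655]
tcp_rot: [-0.004, 0.636, 0.772, -0.001]
force: [-1.1, 0.3, -1.5]
grip_width: 0.0001
gripper_force: 0.0
```

Request:
{"name": "play_rows", "arguments": {"motion": [{"dx":0.8,"dy":0,"dz":0,"twist":0,"gripper":255},{"dx":0.8,"dy":0,"dz":0,"twist":0,"gripper":255},{"dx":0.8,"dy":0,"dz":0,"twist":0,"gripper":255},{"dx":0.8,"dy":0,"dz":0,"twist":0,"gripper":255},{"dx":0.8,"dy":0,"dz":0,"twist":0,"gripper":255},{"dx":0.8,"dy":0,"dz":0,"twist":0,"gripper":255},{"dx":0.8,"dy":0,"dz":0,"twist":0,"gripper":255},{"dx":0.8,"dy":0,"dz":0,"twist":0,"gripper":255},{"dx":0.8,"dy":0,"dz":0,"twist":0,"gripper":255},{"dx":0.8,"dy":0,"dz":0,"twist":0,"gripper":255},{"dx":0.8,"dy":0,"dz":0,"twist":0,"gripper":255},{"dx":0.8,"dy":0,"dz":0,"twist":0,"gripper":255},{"dx":0.8,"dy":0,"dz":0,"twist":0,"gripper":255},{"dx":0.8,"dy":0,"dz":0,"twist":0,"gripper":255}]}}

```text
time_s: 5.35
tool_pos: [0.5114, -0.1591, 0.2696]
tcp_rot: [0.0, 0.638, 0.77, -0.0]
force: [0.5, -1.5, 0.1]
grip_width: -0.0
gripper_force: 0.7
```

Request:
{"name": "play_rows", "arguments": {"motion": [{"dx":0.5,"dy":0,"dz":0,"twist":0,"gripper":255},{"dx":0.5,"dy":0,"dz":0,"twist":0,"gripper":255},{"dx":0.3,"dy":0,"dz":0,"twist":0,"gripper":255}]}}

```text
time_s: 5.6
tool_pos: [0.509, -0.1461, 0.2695]
tcp_rot: [-0.0, 0.637, 0.771, 0.0]
force: [0.5, 0.1, -0.2]
grip_width: -0.0002
gripper_force: 0.3
```

Request:
{"name": "play_rows", "arguments": {"motion": [{"dx":0.3,"dy":0,"dz":0,"twist":0,"gripper":255},{"dx":0.3,"dy":0,"dz":0,"twist":0,"gripper":255}]}}

```text
time_s: 5.77
tool_pos: [0.5082, -0.1416, 0.2699]
tcp_rot: [0.001, 0.638, 0.77, -0.0]
force: [0.6, -8.5, 1.3]
grip_width: -0.0001
gripper_force: 3.5
```

```bash
python3 - <<'E'
from h import *
go(jp(0,.0345,.27))
s=manip.grab_frame("side");t=manip.grab_frame("top")
c=lambda i,x,y:cv2.resize(i[y:y+75,x:x+100,::-1],(400,300),interpolation=cv2.INTER_CUBIC)
cv2.imwrite("pics/open.png",np.hstack([c(s,300,210),c(t,370,180)]))
E
```

```text
t 5.77 p [ 0.5082 -0.1416  0.2699] yaw y 10.77 tilt [ 0.001 -0.001 -1.   ] F [ 0.6 -8.5  1.3] w -0.0001
[ 0.5097 -0.1682  0.27  ] [-2.64 -0.35 -0.01]
```

View pics/open.png

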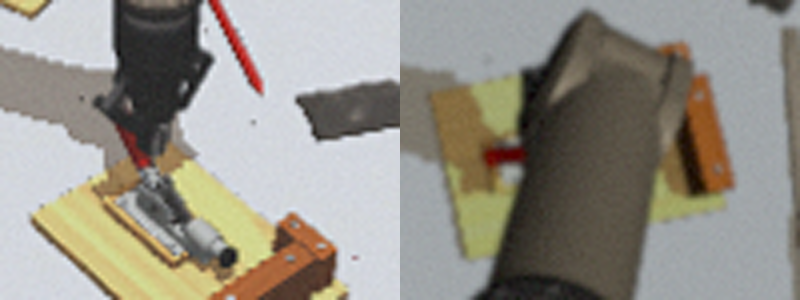

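The clamp is open: the handle is back on its stop (8.5 N) and the plunger is retracted. Next I'll back off, lift, turn and go to the rack.

Request:
{"name": "play_rows", "arguments": {"motion": [{"dx":-1,"dy":0,"dz":0,"twist":0,"gripper":255},{"dx":-0.5,"dy":0,"dz":-2,"twist":0,"gripper":255},{"dx":0,"dy":0,"dz":-3.5,"twist":0,"gripper":255},{"dx":0,"dy":0,"dz":-3.5,"twist":0,"gripper":255},{"dx":0,"dy":0,"dz":-1,"twist":6.8,"gripper":120},{"dx":0,"dy":0,"dz":0,"twist":6.8,"gripper":120},{"dx":0,"dy":0,"dz":0,"twist":6.8,"gripper":120},{"dx":0,"dy":0,"dz":0,"twist":6.8,"gripper":120},{"dx":0,"dy":0,"dz":0,"twist":6.8,"gripper":120},{"dx":0,"dy":0,"dz":0,"twist":6.8,"gripper":120},{"dx":0,"dy":0,"dz":0,"twist":6.8,"gripper":120},{"dx":0,"dy":0,"dz":0,"twist":6.8,"gripper":120},{"dx":0,"dy":0,"dz":0,"twist":6.8,"gripper":120},{"dx":0,"dy":0,"dz":0,"twist":6.8,"gripper":120},{"dx":0,"dy":0,"dz":0,"twist":6.8,"gripper":120},{"dx":0,"dy":0,"dz":0,"twist":0,"gripper":120}]}}

```text
time_s: 7.2
tool_pos: [0.5109, -0.156, 0.3694]
tcp_rot: [-0.0, 0.975, 0.223, -0.001]
force: [0.1, -0.2, -0.3]
grip_width: 0.0455
gripper_force: 0.0
```

```bash
python3 -c "
from h import *
go([.5868,.2408,.37],[.5868,.2408,.263])"
```

```text
t 7.2 p [ 0.5109 -0.156   0.3694] yaw y -64.25 tilt [-0.001  0.    -1.   ] F [ 0.1 -0.2 -0.3] w 0.0455
[0.5868 0.2408 0.37  ] [ 24.08 -32.44  -0.07]
[0.5868 0.2408 0.263 ] [1.00e-02 1.00e-02 1.07e+01]
```

Request:
{"name": "play_rows", "arguments": {"motion": [{"dx":2,"dy":-2.7,"dz":0,"twist":0,"gripper":120},{"dx":2,"dy":-2.7,"dz":0,"twist":0,"gripper":120},{"dx":2,"dy":-2.7,"dz":0,"twist":0,"gripper":120},{"dx":2,"dy":-2.7,"dz":0,"twist":0,"gripper":120},{"dx":2,"dy":-2.7,"dz":0,"twist":0,"gripper":120},{"dx":2,"dy":-2.7,"dz":0,"twist":0,"gripper":120},{"dx":2,"dy":-2.7,"dz":0,"twist":0,"gripper":120},{"dx":2,"dy":-2.7,"dz":0,"twist":0,"gripper":120},{"dx":2,"dy":-2.7,"dz":0,"twist":0,"gripper":120},{"dx":2,"dy":-2.7,"dz":0,"twist":0,"gripper":120},{"dx":2,"dy":-2.7,"dz":0,"twist":0,"gripper":120},{"dx":2,"dy":-2.7,"dz":0,"twist":0,"gripper":120},{"dx":0,"dy":0,"dz":3,"twist":0,"gripper":120},{"dx":0,"dy":0,"dz":3,"twist":0,"gripper":120},{"dx":0,"dy":0,"dz":0,"twist":0,"gripper":120}]}}

```text
time_s: 8.45
tool_pos: [0.5824, 0.2412, 0.3042]
tcp_rot: [0.001, 0.974, 0.227, -0.005]
force: [-1.5, 0.5, 0.4]
grip_width: 0.0457
gripper_force: 0.0
```

```bash
python3 - <<'E'
from h import *
go([.5868,.2408,.263])
s=manip.grab_frame("side");t=manip.grab_frame("top")
c=lambda i,x,y:cv2.resize(i[y:y+75,x:x+65,::-1],(390,450),interpolation=cv2.INTER_CUBIC)
cv2.imwrite("pics/hov.png",np.hstack([c(s,275,145),c(t,265,165)]))
E
```

```text
t 8.45 p [0.5824 0.2412 0.3042] yaw y -63.72 tilt [-0.009 -0.003 -1.   ] F [-1.5  0.5  0.4] w 0.0457
[0.5868 0.2408 0.263 ] [0.42 0.23 4.12]
```

View pics/hov.png

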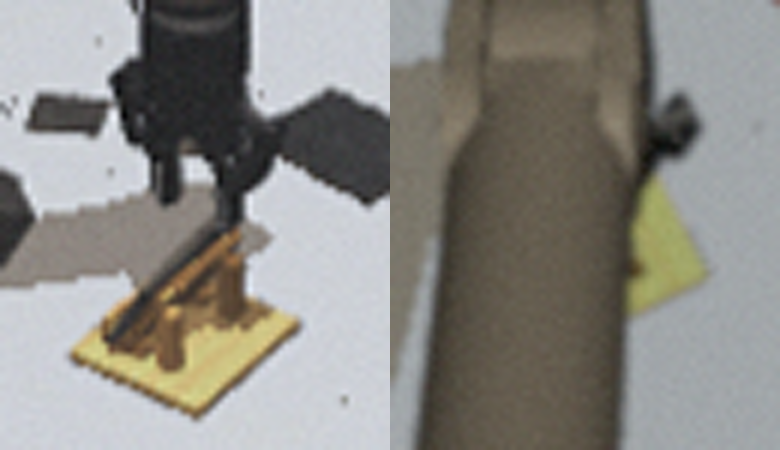

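The side view shows both fingers hanging above the gable's peak, front finger near crop (165,200) and back finger near (230,220), with the plate top at (222,232) between them. I'll shift slightly toward the back and go down.

Request:
{"name": "play_rows", "arguments": {"motion": [{"dx":0.4,"dy":0.4,"dz":0,"twist":0,"gripper":120},{"dx":0,"dy":0,"dz":1.2,"twist":0,"gripper":120},{"dx":0,"dy":0,"dz":1.2,"twist":0,"gripper":120},{"dx":0,"dy":0,"dz":1,"twist":0,"gripper":120},{"dx":0,"dy":0,"dz":0.7,"twist":0,"gripper":120},{"dx":0,"dy":0,"dz":0,"twist":0,"gripper":120}]}}

```text
time_s: 9.05
tool_pos: [0.5891, 0.2386, 0.2666]
tcp_rot: [0.0, 0.974, 0.225, -0.002]
force: [0.2, 0.5, -0.4]
grip_width: 0.0451
gripper_force: 0.0
```

```bash
python3 - <<'E'
from h import *
go([.5868,.2408,.263])
s=manip.grab_frame("side")
cv2.imwrite("pics/dn.png",cv2.resize(s[150:220,275:335,::-1],(480,560),interpolation=cv2.INTER_CUBIC))
E
```

```text
t 9.05 p [0.5891 0.2386 0.2666] yaw y -64.0 tilt [-0.003 -0.001 -1.   ] F [ 0.2  0.5 -0.4] w 0.0451
[0.5868 0.2408 0.263 ] [-0.11 -0.3   0.36]
```

View pics/dn.png

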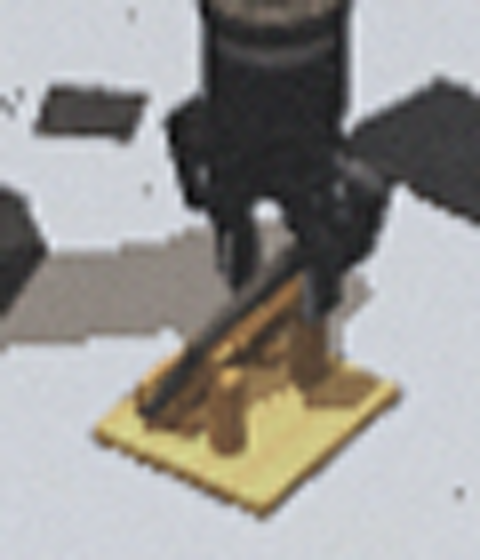

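The plate's top lies between the two fingers, front at crop (235,270) and back at (315,290), with no contact force. I'll close gently.

Request:
{"name": "play_rows", "arguments": {"motion": [{"dx":0,"dy":0,"dz":0,"twist":0,"gripper":165},{"dx":0,"dy":0,"dz":0,"twist":0,"gripper":175},{"dx":0,"dy":0,"dz":0,"twist":0,"gripper":185},{"dx":0,"dy":0,"dz":0,"twist":0,"gripper":195},{"dx":0,"dy":0,"dz":0,"twist":0,"gripper":205},{"dx":0,"dy":0,"dz":0,"twist":0,"gripper":215},{"dx":0,"dy":0,"dz":0,"twist":0,"gripper":255},{"dx":0,"dy":0,"dz":0,"twist":0,"gripper":255},{"dx":0,"dy":0,"dz":0,"twist":0,"gripper":255},{"dx":0,"dy":0,"dz":0,"twist":0,"gripper":255}], "squeeze": 20}}

```text
time_s: 9.93
tool_pos: [0.5894, 0.2408, 0.2695]
tcp_rot: [-0.002, 0.974, 0.226, -0.0]
force: [-3.3, 4.6, 4.3]
grip_width: 0.0264
gripper_force: 17.4
```

Request:
{"name": "play_rows", "arguments": {"motion": [{"dx":0,"dy":0.15,"dz":-0.26,"twist":0,"gripper":255},{"dx":0,"dy":0.15,"dz":-0.26,"twist":0,"gripper":255},{"dx":0,"dy":0.15,"dz":-0.26,"twist":0,"gripper":255},{"dx":0,"dy":0.15,"dz":-0.26,"twist":0,"gripper":255},{"dx":0,"dy":0.15,"dz":-0.26,"twist":0,"gripper":255},{"dx":0,"dy":0,"dz":0,"twist":0,"gripper":255}]}}

```text
time_s: 10.43
tool_pos: [0.5919, 0.2351, 0.2817]
tcp_rot: [-0.003, 0.974, 0.226, -0.001]
force: [-4.7, 6.4, 0.1]
grip_width: 0.0249
gripper_force: 20.5
```

Request:
{"name": "play_rows", "arguments": {"motion": [{"dx":0,"dy":-0.4,"dz":-0.2,"twist":0,"gripper":255},{"dx":0,"dy":-0.4,"dz":-0.2,"twist":0,"gripper":255},{"dx":0,"dy":-0.4,"dz":-0.2,"twist":0,"gripper":255},{"dx":0,"dy":-0.4,"dz":-0.2,"twist":0,"gripper":255},{"dx":0,"dy":0,"dz":0,"twist":0,"gripper":255}]}}

```text
time_s: 10.85
tool_pos: [0.5855, 0.2485, 0.2901]
tcp_rot: [-0.001, 0.974, 0.226, -0.0]
force: [-2.6, 4.0, 0.0]
grip_width: 0.0184
gripper_force: 19.7
```

The plate is turning upright in the pads (opening 25 → 18 mm), so I'll keep going.

Request:
{"name": "play_rows", "arguments": {"motion": [{"dx":0,"dy":-0.4,"dz":-0.2,"twist":0,"gripper":255},{"dx":0,"dy":-0.4,"dz":-0.2,"twist":0,"gripper":255},{"dx":0,"dy":-0.4,"dz":-0.2,"twist":0,"gripper":255},{"dx":0,"dy":-0.4,"dz":-0.2,"twist":0,"gripper":255},{"dx":0,"dy":-0.4,"dz":-0.2,"twist":0,"gripper":255},{"dx":0,"dy":-0.4,"dz":-0.2,"twist":0,"gripper":255},{"dx":0,"dy":-0.4,"dz":-0.2,"twist":0,"gripper":255},{"dx":0,"dy":-0.4,"dz":-0.2,"twist":0,"gripper":255},{"dx":0,"dy":0,"dz":0,"twist":0,"gripper":255}]}}

```text
time_s: 11.6
tool_pos: [0.5725, 0.2751, 0.3062]
tcp_rot: [0.001, 0.974, 0.225, 0.001]
force: [-0.2, -0.3, -3.7]
grip_width: 0.0082
gripper_force: 20.1
```

The gable sits flush and upright in the pads (8.2 mm). I'll firm the grip and lift it.

Request:
{"name": "play_rows", "arguments": {"motion": [{"dx":0,"dy":0,"dz":0,"twist":0,"gripper":255},{"dx":0,"dy":0,"dz":0,"twist":0,"gripper":255},{"dx":0,"dy":0,"dz":-1,"twist":0,"gripper":255},{"dx":0,"dy":0,"dz":-2,"twist":0,"gripper":255},{"dx":0,"dy":0,"dz":-2,"twist":0,"gripper":255},{"dx":0,"dy":0,"dz":-2,"twist":0,"gripper":255},{"dx":0,"dy":0,"dz":-2,"twist":3,"gripper":255},{"dx":0,"dy":0,"dz":-2,"twist":4,"gripper":255},{"dx":0,"dy":0,"dz":-1,"twist":4,"gripper":255},{"dx":0,"dy":0,"dz":0,"twist":4,"gripper":255},{"dx":0,"dy":0,"dz":0,"twist":0,"gripper":255}], "squeeze": 60}}

```text
time_s: 12.52
tool_pos: [0.5726, 0.274, 0.427]
tcp_rot: [0.0, 0.996, 0.094, 0.001]
force: [0.9, 0.2, -3.4]
grip_width: 0.0076
gripper_force: 63.0
```

```bash
python3 -c "
from h import *
go(jp(-.012,-.081,.426),jp(-.012,-.081,.29))"
```

```text
t 12.52 p [0.5726 0.274  0.427 ] yaw y -79.23 tilt [ 0.002 -0.    -1.   ] F [ 0.9  0.2 -3.4] w 0.0076
[ 0.5194 -0.2839  0.426 ] [-15.65  53.82   0.11]
[ 0.5194 -0.2839  0.29  ] [-2.00e-02 -1.00e-02  1.36e+01]
```

Request:
{"name": "play_rows", "arguments": {"motion": [{"dx":-0.4,"dy":1.4,"dz":0,"twist":0,"gripper":255},{"dx":-0.8,"dy":2.75,"dz":0,"twist":0,"gripper":255},{"dx":-0.8,"dy":2.75,"dz":0,"twist":0,"gripper":255},{"dx":-0.8,"dy":2.75,"dz":0,"twist":0,"gripper":255},{"dx":-0.8,"dy":2.75,"dz":0,"twist":0,"gripper":255},{"dx":-0.8,"dy":2.75,"dz":0,"twist":0,"gripper":255},{"dx":-0.8,"dy":2.75,"dz":0,"twist":0,"gripper":255},{"dx":-0.8,"dy":2.75,"dz":0,"twist":0,"gripper":255},{"dx":-0.8,"dy":2.75,"dz":0,"twist":0,"gripper":255},{"dx":-0.8,"dy":2.75,"dz":0,"twist":0,"gripper":255},{"dx":-0.8,"dy":2.75,"dz":0,"twist":0,"gripper":255},{"dx":-0.8,"dy":2.75,"dz":0,"twist":0,"gripper":255},{"dx":-0.8,"dy":2.75,"dz":0,"twist":0,"gripper":255},{"dx":-0.8,"dy":2.75,"dz":0,"twist":0,"gripper":255},{"dx":-0.8,"dy":2.75,"dz":0,"twist":0,"gripper":255},{"dx":-0.8,"dy":2.75,"dz":0,"twist":0,"gripper":255},{"dx":-0.8,"dy":2.75,"dz":0,"twist":0,"gripper":255},{"dx":-0.8,"dy":2.75,"dz":0,"twist":0,"gripper":255},{"dx":-0.65,"dy":2.2,"dz":0,"twist":0,"gripper":255},{"dx":-0.4,"dy":1.5,"dz":0,"twist":0,"gripper":255}]}}

```text
time_s: 14.18
tool_pos: [0.5208, -0.2665, 0.4257]
tcp_rot: [0.001, 0.996, 0.095, -0.001]
force: [-0.0, -0.7, -2.6]
grip_width: 0.0076
gripper_force: 62.9
```

Request:
{"name": "play_rows", "arguments": {"motion": [{"dx":0,"dy":0,"dz":0,"twist":0,"gripper":255},{"dx":0,"dy":0,"dz":0,"twist":0,"gripper":255}]}}

```text
time_s: 14.35
tool_pos: [0.5217, -0.2644, 0.4255]
tcp_rot: [0.0, 0.996, 0.095, -0.001]
force: [-0.0, 1.3, -3.8]
grip_width: 0.0074
gripper_force: 62.9
```

```bash
python3 - <<'E'
from h import *
go(jp(-.012,-.081,.426),jp(-.012,-.081,.29))
s=manip.grab_frame("side")
cv2.imwrite("pics/jig1.png",cv2.resize(s[190:315,290:410,::-1],(576,600),interpolation=cv2.INTER_CUBIC))
E
```

```text
t 14.35 p [ 0.5217 -0.2644  0.4255] yaw y -79.14 tilt [-0.001 -0.    -1.   ] F [-0.   1.3 -3.8] w 0.0074
[ 0.5194 -0.2839  0.426 ] [-0.59  1.87 -0.05]
[ 0.5194 -0.2839  0.29  ] [ 0.02 -0.   13.6 ]
```

View pics/jig1.png

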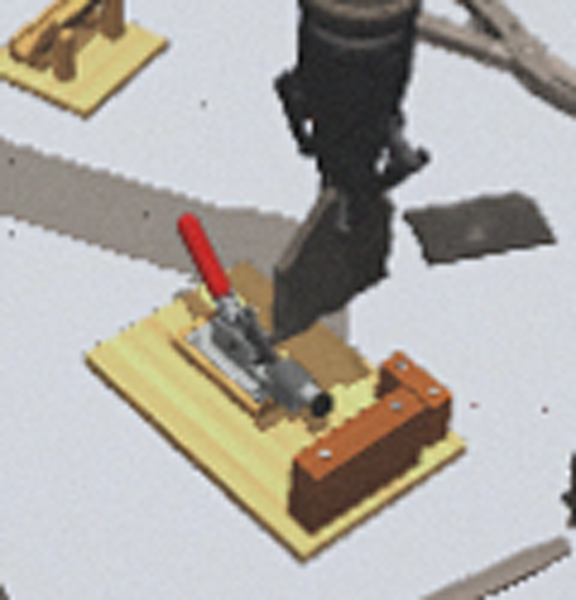

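The gable hangs upright over the jig, with bottom corners at crop (275,340) and (388,272). The handle is open. From these corners I'll estimate how the gable sits in the hand.

```bash
python3 - <<'E'
from h import *
o,p,A=st()
px=np.array([[290+275/4.8,190+340/4.8],[290+388/4.8,190+272/4.8],[290+388/4.8,190+197/4.8]])-.0
# gable in tool frame: x along tool x; plate +z = tool +y ; gable x = up = -tool z ; -y_gable = tool x
def pts(v):
    a,b,r=v;q=[]
    for gx,gy in((-.0599,-.0555),(-.0599,.0555),(.014,.0555)):
        X,Zz=gy,-(gx+.0599)
        c,s=np.cos(r),np.sin(r);q.append(p+A@np.array([a+c*X-s*Zz,0,b+s*X+c*Zz]))
    return proj("side",q)
r=least_squares(lambda v:(pts(v)-px).ravel(),[0,.26,0]);print(r.x,r.fun.round(1))
E
```

```text
[-5.71734487e-05  2.60001540e-01 -2.34767865e-02] [-0.4  0.7 -0.3 -0.4  0.8 -0.2]
```

Request:
{"name": "play_rows", "arguments": {"motion": [{"dx":-0.4,"dy":1,"dz":0,"twist":0,"gripper":255},{"dx":-0.2,"dy":0.8,"dz":1,"twist":0,"gripper":255},{"dx":0,"dy":0,"dz":2,"twist":0,"gripper":255},{"dx":0,"dy":0,"dz":2,"twist":0,"gripper":255},{"dx":0,"dy":0,"dz":2,"twist":0,"gripper":255},{"dx":0,"dy":0,"dz":2,"twist":0,"gripper":255},{"dx":0,"dy":0,"dz":2,"twist":0,"gripper":255},{"dx":0,"dy":0,"dz":1.5,"twist":0,"gripper":255},{"dx":0,"dy":0,"dz":1,"twist":0,"gripper":255},{"dx":0,"dy":0,"dz":0,"twist":0,"gripper":255}]}}

```text
time_s: 15.23
tool_pos: [0.5205, -0.2805, 0.2887]
tcp_rot: [-0.001, 0.995, 0.097, -0.002]
force: [-0.1, -0.3, -3.5]
grip_width: 0.0075
gripper_force: 62.9
```

Request:
{"name": "play_rows", "arguments": {"motion": [{"dx":0,"dy":0,"dz":0.3,"twist":0,"gripper":255},{"dx":0,"dy":0,"dz":0.3,"twist":0,"gripper":255},{"dx":0,"dy":0,"dz":0,"twist":0,"gripper":255}]}}

```text
time_s: 15.48
tool_pos: [0.5211, -0.2815, 0.2851]
tcp_rot: [0.0, 0.995, 0.096, 0.0]
force: [0.6, -0.6, -3.5]
grip_width: 0.0076
gripper_force: 63.0
```

```bash
python3 -c "
from h import *
go(jp(-.012,-.081,.275),jp(0,-.09075,.275))"
```

```text
t 15.48 p [ 0.5211 -0.2815  0.2851] yaw y -78.98 tilt [ 0.001 -0.    -1.   ] F [ 0.6 -0.6 -3.5] w 0.0076
[ 0.5194 -0.2839  0.275 ] [-0.21  0.21  1.01]
[ 0.5331 -0.2913  0.275 ] [1.2  0.98 0.  ]
```

Down slowly until it touches the board.

Request:
{"name": "play_rows", "arguments": {"motion": [{"dx":0,"dy":0,"dz":0.3,"twist":0,"gripper":255},{"dx":0,"dy":0,"dz":0.3,"twist":0,"gripper":255},{"dx":0,"dy":0,"dz":0,"twist":0,"gripper":255}]}}

```text
time_s: 15.73
tool_pos: [0.5208, -0.2812, 0.2784]
tcp_rot: [-0.0, 0.995, 0.096, -0.0]
force: [-1.2, 1.2, -3.8]
grip_width: 0.0075
gripper_force: 63.0
```

Request:
{"name": "play_rows", "arguments": {"motion": [{"dx":0,"dy":0,"dz":0.2,"twist":0,"gripper":255},{"dx":0,"dy":0,"dz":0,"twist":0,"gripper":255}]}}

```text
time_s: 15.9
tool_pos: [0.5208, -0.2813, 0.2765]
tcp_rot: [-0.0, 0.995, 0.096, -0.0]
force: [-1.2, 0.2, -4.0]
grip_width: 0.0074
gripper_force: 63.0
```

Request:
{"name": "play_rows", "arguments": {"motion": [{"dx":0,"dy":0,"dz":0.15,"twist":0,"gripper":255},{"dx":0,"dy":0,"dz":0,"twist":0,"gripper":255}]}}

```text
time_s: 16.07
tool_pos: [0.5209, -0.2815, 0.2754]
tcp_rot: [0.0, 0.995, 0.096, 0.0]
force: [-0.5, 0.5, -2.3]
grip_width: 0.0078
gripper_force: 63.2
```

Request:
{"name": "play_rows", "arguments": {"motion": [{"dx":0,"dy":0,"dz":0.15,"twist":0,"gripper":255},{"dx":0,"dy":0,"dz":0,"twist":0,"gripper":255}]}}

```text
time_s: 16.23
tool_pos: [0.521, -0.282, 0.2752]
tcp_rot: [-0.0, 0.995, 0.096, 0.001]
force: [-3.0, 1.4, 11.0]
grip_width: 0.0076
gripper_force: 64.7
```

Request:
{"name": "play_rows", "arguments": {"motion": [{"dx":0,"dy":0,"dz":0.1,"twist":0,"gripper":255},{"dx":0,"dy":0,"dz":0,"twist":0,"gripper":255}]}}

```text
time_s: 16.4
tool_pos: [0.521, -0.2823, 0.2752]
tcp_rot: [-0.0, 0.995, 0.095, 0.001]
force: [-4.3, 3.7, 20.1]
grip_width: 0.0075
gripper_force: 65.6
```

The gable touches the board at TCP z = 0.275. I'll lift it a hair and slide it to the end stop.

Request:
{"name": "play_rows", "arguments": {"motion": [{"dx":0,"dy":0,"dz":-0.35,"twist":0,"gripper":255},{"dx":0.4,"dy":0,"dz":0,"twist":0,"gripper":255},{"dx":0.4,"dy":0,"dz":0,"twist":0,"gripper":255},{"dx":0,"dy":0,"dz":0,"twist":0,"gripper":255},{"dx":0,"dy":0,"dz":0,"twist":0,"gripper":255}]}}

```text
time_s: 16.82
tool_pos: [0.5291, -0.2794, 0.2756]
tcp_rot: [-0.0, 0.995, 0.096, -0.0]
force: [-0.2, -0.3, -3.0]
grip_width: 0.0072
gripper_force: 62.9
```

Request:
{"name": "play_rows", "arguments": {"motion": [{"dx":0.2,"dy":0,"dz":0,"twist":0,"gripper":255},{"dx":0,"dy":0,"dz":0,"twist":0,"gripper":255}]}}

```text
time_s: 16.98
tool_pos: [0.5309, -0.2793, 0.2759]
tcp_rot: [-0.0, 0.995, 0.096, -0.0]
force: [0.5, 1.1, -2.9]
grip_width: 0.0076
gripper_force: 62.9
```

Request:
{"name": "play_rows", "arguments": {"motion": [{"dx":0.15,"dy":0,"dz":0,"twist":0,"gripper":255},{"dx":0,"dy":0,"dz":0,"twist":0,"gripper":255}]}}

```text
time_s: 17.15
tool_pos: [0.5323, -0.2792, 0.2761]
tcp_rot: [-0.0, 0.995, 0.096, -0.0]
force: [-0.3, -0.1, -2.9]
grip_width: 0.0071
gripper_force: 62.9
```

Request:
{"name": "play_rows", "arguments": {"motion": [{"dx":0.15,"dy":0,"dz":0,"twist":0,"gripper":255},{"dx":0,"dy":0,"dz":0,"twist":0,"gripper":255}]}}

```text
time_s: 17.32
tool_pos: [0.5329, -0.2792, 0.2761]
tcp_rot: [-0.0, 0.995, 0.096, -0.001]
force: [-3.5, -0.0, -1.7]
grip_width: 0.0079
gripper_force: 63.2
```

Request:
{"name": "play_rows", "arguments": {"motion": [{"dx":0.15,"dy":0,"dz":0,"twist":0,"gripper":255},{"dx":0,"dy":0,"dz":0,"twist":0,"gripper":255}]}}

```text
time_s: 17.48
tool_pos: [0.5335, -0.2793, 0.276]
tcp_rot: [-0.0, 0.995, 0.095, -0.002]
force: [-7.3, -0.6, 1.1]
grip_width: 0.0071
gripper_force: 63.6
```

Request:
{"name": "play_rows", "arguments": {"motion": [{"dx":0.1,"dy":0,"dz":0,"twist":0,"gripper":255},{"dx":0,"dy":0,"dz":0,"twist":0,"gripper":255}]}}

```text
time_s: 17.65
tool_pos: [0.5338, -0.2793, 0.276]
tcp_rot: [-0.001, 0.995, 0.095, -0.002]
force: [-9.1, -0.4, 3.4]
grip_width: 0.0077
gripper_force: 63.7
```

It touches the end stop at about 0.533. I'll ease off slightly and slide it to the fence.

Request:
{"name": "play_rows", "arguments": {"motion": [{"dx":-0.15,"dy":0.3,"dz":0,"twist":0,"gripper":255},{"dx":0,"dy":0.3,"dz":0,"twist":0,"gripper":255},{"dx":0,"dy":0.1,"dz":0,"twist":0,"gripper":255},{"dx":0,"dy":0,"dz":0,"twist":0,"gripper":255}]}}

```text
time_s: 17.98
tool_pos: [0.5346, -0.2851, 0.2754]
tcp_rot: [-0.002, 0.995, 0.096, -0.002]
force: [-6.3, 2.2, -0.9]
grip_width: 0.0077
gripper_force: 62.8
```

Request:
{"name": "play_rows", "arguments": {"motion": [{"dx":0,"dy":0.15,"dz":0,"twist":0,"gripper":255},{"dx":0,"dy":0,"dz":0,"twist":0,"gripper":255}]}}

```text
time_s: 18.15
tool_pos: [0.5348, -0.286, 0.2754]
tcp_rot: [-0.003, 0.995, 0.096, -0.002]
force: [-7.0, 5.3, 2.0]
grip_width: 0.0077
gripper_force: 62.9
```

Request:
{"name": "play_rows", "arguments": {"motion": [{"dx":0,"dy":0.15,"dz":0,"twist":0,"gripper":255},{"dx":0,"dy":0,"dz":0,"twist":0,"gripper":255}]}}

```text
time_s: 18.32
tool_pos: [0.5351, -0.2872, 0.2754]
tcp_rot: [-0.003, 0.995, 0.096, -0.002]
force: [-8.3, 6.4, 3.2]
grip_width: 0.0076
gripper_force: 62.9
```

Request:
{"name": "play_rows", "arguments": {"motion": [{"dx":0,"dy":0.15,"dz":0,"twist":0,"gripper":255},{"dx":0,"dy":0,"dz":0,"twist":0,"gripper":255}]}}

```text
time_s: 18.48
tool_pos: [0.5353, -0.2884, 0.2753]
tcp_rot: [-0.003, 0.995, 0.096, -0.002]
force: [-7.8, 6.6, 4.0]
grip_width: 0.0077
gripper_force: 62.8
```

The force isn't rising, so this is friction on the stop and board rather than fence contact. I'll ease those and continue.

Request:
{"name": "play_rows", "arguments": {"motion": [{"dx":-0.1,"dy":0,"dz":-0.1,"twist":0,"gripper":255},{"dx":0,"dy":0,"dz":0,"twist":0,"gripper":255}]}}

```text
time_s: 18.65
tool_pos: [0.535, -0.2893, 0.2764]
tcp_rot: [-0.002, 0.995, 0.096, -0.001]
force: [-5.0, 3.4, -1.5]
grip_width: 0.0075
gripper_force: 62.8
```

Request:
{"name": "play_rows", "arguments": {"motion": [{"dx":0,"dy":0.15,"dz":0,"twist":0,"gripper":255},{"dx":0,"dy":0,"dz":0,"twist":0,"gripper":255}]}}

```text
time_s: 18.82
tool_pos: [0.5353, -0.29, 0.2763]
tcp_rot: [-0.003, 0.995, 0.096, -0.002]
force: [-6.7, 6.5, 1.1]
grip_width: 0.0076
gripper_force: 63.2
```

Request:
{"name": "play_rows", "arguments": {"motion": [{"dx":0,"dy":0.15,"dz":0,"twist":0,"gripper":255},{"dx":0,"dy":0,"dz":0,"twist":0,"gripper":255}]}}

```text
time_s: 18.98
tool_pos: [0.5355, -0.2907, 0.2763]
tcp_rot: [-0.004, 0.995, 0.096, -0.002]
force: [-7.3, 10.4, 5.3]
grip_width: 0.0074
gripper_force: 63.7
```

Fence contact at y = −0.290. I'll set it down on the board and ease the side load before releasing.

Request:
{"name": "play_rows", "arguments": {"motion": [{"dx":-0.05,"dy":-0.05,"dz":0.12,"twist":0,"gripper":255},{"dx":0,"dy":0,"dz":0,"twist":0,"gripper":255},{"dx":0,"dy":0,"dz":0,"twist":0,"gripper":255}], "squeeze": 20}}

```text
time_s: 19.23
tool_pos: [0.5352, -0.2904, 0.2754]
tcp_rot: [-0.004, 0.995, 0.096, -0.001]
force: [-7.1, 9.6, 4.4]
grip_width: 0.0075
gripper_force: 63.8
```

```bash
python3 - <<'E'
from h import *
go(jp(0,-.09075,.275))
s=manip.grab_frame("side")
cv2.imwrite("pics/jig2.png",cv2.resize(s[215:315,300:400,::-1],(600,600),interpolation=cv2.INTER_CUBIC))
E
```

```text
t 19.23 p [ 0.5352 -0.2904  0.2754] yaw y -78.99 tilt [-0.003  0.007 -1.   ] F [-7.1  9.6  4.4] w 0.0075
[ 0.5331 -0.2913  0.275 ] [-0.23  0.04  0.04]
```

View pics/jig2.png

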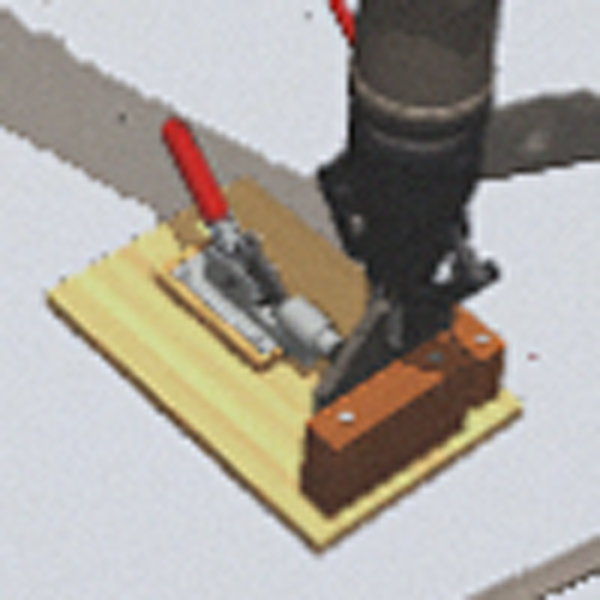

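The gable stands against the fence with its end at the stop, and the handle is open. I'll ease the load and open slowly.

Request:
{"name": "play_rows", "arguments": {"motion": [{"dx":-0.05,"dy":-0.1,"dz":0,"twist":0,"gripper":255},{"dx":0,"dy":0,"dz":0,"twist":0,"gripper":255}]}}

```text
time_s: 19.45
tool_pos: [0.5349, -0.2899, 0.2754]
tcp_rot: [-0.003, 0.995, 0.096, -0.001]
force: [-4.4, 7.2, 1.8]
grip_width: 0.0075
gripper_force: 63.1
```

Request:
{"name": "play_rows", "arguments": {"motion": [{"dx":0,"dy":0,"dz":0,"twist":0,"gripper":225},{"dx":0,"dy":0,"dz":0,"twist":0,"gripper":220},{"dx":0,"dy":0,"dz":0,"twist":0,"gripper":215},{"dx":0,"dy":0,"dz":0,"twist":0,"gripper":210},{"dx":0,"dy":0,"dz":0,"twist":0,"gripper":205},{"dx":0,"dy":0,"dz":0,"twist":0,"gripper":195},{"dx":0,"dy":0,"dz":0,"twist":0,"gripper":185},{"dx":0,"dy":0,"dz":0,"twist":0,"gripper":175},{"dx":0,"dy":0,"dz":0,"twist":0,"gripper":165},{"dx":0,"dy":0,"dz":0,"twist":0,"gripper":165}]}}

```text
time_s: 20.28
tool_pos: [0.5351, -0.2919, 0.276]
tcp_rot: [0.0, 0.995, 0.096, 0.0]
force: [-0.8, -0.6, -0.5]
grip_width: 0.03
gripper_force: 0.0
```

```bash
python3 - <<'E'
from h import *
go(jp(0,-.09075,.275))
E
```

```text
t 20.28 p [ 0.5351 -0.2919  0.276 ] yaw y -79.02 tilt [ 0. -0. -1.] F [-0.8 -0.6 -0.5] w 0.03
[ 0.5331 -0.2913  0.275 ] [-0.19 -0.1   0.1 ]
```

Request:
{"name": "play_rows", "arguments": {"motion": [{"dx":0,"dy":0,"dz":-0.5,"twist":0,"gripper":165},{"dx":0,"dy":0,"dz":-1,"twist":0,"gripper":165},{"dx":0,"dy":0,"dz":-2,"twist":0,"gripper":165},{"dx":0,"dy":0,"dz":-3,"twist":0,"gripper":165},{"dx":0,"dy":0,"dz":-3,"twist":0,"gripper":165},{"dx":0,"dy":0,"dz":-3,"twist":0,"gripper":165},{"dx":0,"dy":0,"dz":0,"twist":0,"gripper":165}]}}

```text
time_s: 20.87
tool_pos: [0.5358, -0.2939, 0.4078]
tcp_rot: [0.002, 0.995, 0.095, 0.004]
force: [1.3, -2.1, -0.6]
grip_width: 0.0302
gripper_force: 0.0
```

```bash
cat > chk.py <<'E'
from h import *
# scan gable pose in the jig: best offsets of dark silhouette in the side view (upper part above fence)
P=np.array([[-55.5,66],[-55.5,74],[-17,119.4],[17,119.4],[55.5,74],[55.5,66]])/1e3
def pts(dx,dy,lean,c):
    return np.array([[x+dx,-.095+dy+t+lean*h,.015+h] for x,h in P for t in(0,.0085)])
def chk():
    s=manip.grab_frame("side").astype(int)
    dark=((s.max(2)<100)&(s.max(2)-s.min(2)<30)).astype(float)
    q=proj("side",place(pts(0,0,0,0),J));x0,y0=q.min(0).astype(int)-8;x1,y1=q.max(0).astype(int)+8
    best=[]
    for dx in np.arange(-.012,.013,.003):
        for dy in np.arange(-.006,.013,.003):
            for le in np.arange(-.15,.151,.05):
                m=silh([pts(dx,dy,le,0)],J,"side")[y0:y1,x0:x1];d=dark[y0:y1,x0:x1]
                best.append((np.minimum(m,d).sum()/np.maximum(m,d).sum(),dx,dy,le))
    best.sort(reverse=True);print([tuple(np.round(b,3)) for b in best[:4]])
E
python3 -c "
from chk import *
go(jp(0,.0345+.11,.405),jp(0,.0345+.11,.27));chk()"
```

```text
t 20.87 p [ 0.5358 -0.2939  0.4078] yaw y -79.07 tilt [ 0.009 -0.004 -1.   ] F [ 1.3 -2.1 -0.6] w 0.0302
[ 0.4891 -0.0601  0.405 ] [ -0.15 -23.84   0.14]
[ 0.4891 -0.0601  0.27  ] [-0.11 -0.08 13.5 ]
[(np.float64(0.61), np.float64(-0.003), np.float64(0.012), np.float64(-0.15)), (np.float64(0.599), np.float64(-0.006), np.float64(0.012), np.float64(-0.15)), (np.float64(0.598), np.float64(-0.0), np.float64(0.012), np.float64(-0.15)), (np.float64(0.593), np.float64(-0.003), np.float64(0.009), np.float64(-0.1))]
```

It stands by itself. Now I'll shut the fingers, go behind the handle, and turn.

Request:
{"name": "play_rows", "arguments": {"motion": [{"dx":0,"dy":-2,"dz":0,"twist":0,"gripper":255},{"dx":0,"dy":-3,"dz":0,"twist":0,"gripper":255},{"dx":0,"dy":-3,"dz":0,"twist":0,"gripper":255},{"dx":0,"dy":-3,"dz":0,"twist":0,"gripper":255},{"dx":0,"dy":-3,"dz":0,"twist":0,"gripper":255},{"dx":0,"dy":-3,"dz":0,"twist":0,"gripper":255},{"dx":0,"dy":-3,"dz":0,"twist":0,"gripper":255},{"dx":0,"dy":-2.5,"dz":0,"twist":0,"gripper":255},{"dx":-0.1,"dy":-1.3,"dz":0,"twist":0,"gripper":255}]}}

```text
time_s: 21.67
tool_pos: [0.4881, -0.0551, 0.4002]
tcp_rot: [-0.001, 0.995, 0.098, -0.001]
force: [-0.2, 0.2, 0.3]
grip_width: 0.0
gripper_force: 0.0
```

Request:
{"name": "play_rows", "arguments": {"motion": [{"dx":0,"dy":0,"dz":0,"twist":-6.9,"gripper":255},{"dx":0,"dy":0,"dz":0,"twist":-6.9,"gripper":255},{"dx":0,"dy":0,"dz":0,"twist":-6.9,"gripper":255},{"dx":0,"dy":0,"dz":0,"twist":-6.9,"gripper":255},{"dx":0,"dy":0,"dz":0,"twist":-6.9,"gripper":255},{"dx":0,"dy":0,"dz":0,"twist":-6.9,"gripper":255},{"dx":0,"dy":0,"dz":0,"twist":-6.9,"gripper":255},{"dx":0,"dy":0,"dz":0,"twist":-6.9,"gripper":255},{"dx":0,"dy":0,"dz":0,"twist":-6.9,"gripper":255},{"dx":0,"dy":0,"dz":0,"twist":-6.9,"gripper":255},{"dx":0,"dy":0,"dz":0,"twist":-6.9,"gripper":255},{"dx":0,"dy":0,"dz":0,"twist":-6.9,"gripper":255},{"dx":0,"dy":0,"dz":0,"twist":-6.9,"gripper":255},{"dx":0,"dy":0,"dz":0,"twist":0,"gripper":255}]}}

```text
time_s: 22.83
tool_pos: [0.4883, -0.0586, 0.4006]
tcp_rot: [-0.0, 0.637, 0.771, -0.0]
force: [0.2, 0.1, -0.0]
grip_width: -0.0002
gripper_force: 0.0
```

```bash
python3 -c "
from chk import *
go(jp(0,.0345+.11,.405),jp(0,.0345+.11,.27),jp(0,.0345-.02,.27));chk()"
```

```text
t 22.83 p [ 0.4883 -0.0586  0.4006] yaw y 10.91 tilt [-0.001  0.    -1.   ] F [ 0.2  0.1 -0. ] w -0.0002
[ 0.4891 -0.0601  0.405 ] [-0.17  0.05 -0.44]
[ 0.4891 -0.0601  0.27  ] [-1.00e-02  1.00e-02  1.35e+01]
[ 0.5134 -0.1879  0.27  ] [-1.3e+01 -3.0e-02 -1.0e-02]
[(np.float64(0.594), np.float64(-0.003), np.float64(0.012), np.float64(-0.15)), (np.float64(0.589), np.float64(-0.006), np.float64(0.012), np.float64(-0.15)), (np.float64(0.581), np.float64(-0.0), np.float64(0.012), np.float64(-0.15)), (np.float64(0.578), np.float64(-0.003), np.float64(0.009), np.float64(-0.1))]
```

Request:
{"name": "play_rows", "arguments": {"motion": [{"dx":0,"dy":0,"dz":3,"twist":0,"gripper":255},{"dx":0,"dy":0,"dz":3,"twist":0,"gripper":255},{"dx":0,"dy":0,"dz":3,"twist":0,"gripper":255},{"dx":0,"dy":0,"dz":2.5,"twist":0,"gripper":255},{"dx":0,"dy":0,"dz":1.5,"twist":0,"gripper":255},{"dx":0,"dy":0,"dz":0,"twist":0,"gripper":255}]}}

```text
time_s: 23.38
tool_pos: [0.4873, -0.0582, 0.2681]
tcp_rot: [-0.002, 0.64, 0.769, -0.002]
force: [-0.8, -0.5, -0.1]
grip_width: -0.0002
gripper_force: 0.0
```

Request:
{"name": "play_rows", "arguments": {"motion": [{"dx":-0.7,"dy":0,"dz":0,"twist":0,"gripper":255},{"dx":-0.7,"dy":0,"dz":0,"twist":0,"gripper":255},{"dx":-0.7,"dy":0,"dz":0,"twist":0,"gripper":255},{"dx":-0.7,"dy":0,"dz":0,"twist":0,"gripper":255},{"dx":-0.7,"dy":0,"dz":0,"twist":0,"gripper":255},{"dx":-0.7,"dy":0,"dz":0,"twist":0,"gripper":255},{"dx":-0.7,"dy":0,"dz":0,"twist":0,"gripper":255},{"dx":-0.7,"dy":0,"dz":0,"twist":0,"gripper":255},{"dx":-0.7,"dy":0,"dz":0,"twist":0,"gripper":255},{"dx":-0.7,"dy":0,"dz":0,"twist":0,"gripper":255},{"dx":-0.7,"dy":0,"dz":0,"twist":0,"gripper":255},{"dx":-0.7,"dy":0,"dz":0,"twist":0,"gripper":255},{"dx":-0.6,"dy":0,"dz":0,"twist":0,"gripper":255}]}}

```text
time_s: 24.47
tool_pos: [0.5055, -0.1478, 0.271]
tcp_rot: [0.0, 0.638, 0.77, -0.0]
force: [-0.5, -0.2, 0.9]
grip_width: -0.0002
gripper_force: 0.0
```

Request:
{"name": "play_rows", "arguments": {"motion": [{"dx":-0.4,"dy":0,"dz":0,"twist":0,"gripper":255},{"dx":-0.4,"dy":0,"dz":0,"twist":0,"gripper":255},{"dx":-0.4,"dy":0,"dz":0,"twist":0,"gripper":255},{"dx":-0.4,"dy":0,"dz":0,"twist":0,"gripper":255},{"dx":-0.4,"dy":0,"dz":0,"twist":0,"gripper":255}]}}

```text
time_s: 24.88
tool_pos: [0.5091, -0.1662, 0.2707]
tcp_rot: [-0.001, 0.638, 0.77, 0.0]
force: [-1.1, 3.6, -0.0]
grip_width: -0.0
gripper_force: 1.9
```

```bash
python3 -c "
from h import *
go(jp(0,.0345-.028,.27))"
```

```text
t 24.88 p [ 0.5091 -0.1662  0.2707] yaw y 10.74 tilt [-0.001  0.001 -1.   ] F [-1.1  3.6 -0. ] w -0.0
[ 0.5149 -0.1957  0.27  ] [-3.01  0.02  0.06]
```

Request:
{"name": "play_rows", "arguments": {"motion": [{"dx":-0.3,"dy":0,"dz":0,"twist":0,"gripper":255},{"dx":-0.3,"dy":0,"dz":0,"twist":0,"gripper":255},{"dx":-0.3,"dy":0,"dz":0,"twist":0,"gripper":255},{"dx":-0.3,"dy":0,"dz":0,"twist":0,"gripper":255},{"dx":-0.3,"dy":0,"dz":0,"twist":0,"gripper":255}]}}

```text
time_s: 25.3
tool_pos: [0.5121, -0.1817, 0.2711]
tcp_rot: [0.0, 0.638, 0.77, -0.0]
force: [0.0, 1.9, 0.6]
grip_width: -0.0004
gripper_force: 1.0
```

Request:
{"name": "play_rows", "arguments": {"motion": [{"dx":-0.3,"dy":0,"dz":0,"twist":0,"gripper":255},{"dx":-0.3,"dy":0,"dz":0,"twist":0,"gripper":255}]}}

```text
time_s: 25.47
tool_pos: [0.5132, -0.1881, 0.2712]
tcp_rot: [0.001, 0.638, 0.77, -0.0]
force: [-0.7, 0.9, 0.2]
grip_width: -0.0003
gripper_force: 0.4
```

Request:
{"name": "play_rows", "arguments": {"motion": [{"dx":-0.3,"dy":0,"dz":0,"twist":0,"gripper":255},{"dx":0,"dy":0,"dz":0,"twist":0,"gripper":255}]}}

```text
time_s: 25.63
tool_pos: [0.5137, -0.1916, 0.2713]
tcp_rot: [0.001, 0.639, 0.769, -0.0]
force: [0.4, -0.5, 0.4]
grip_width: 0.0001
gripper_force: 0.0
```

Request:
{"name": "play_rows", "arguments": {"motion": [{"dx":-0.3,"dy":0,"dz":0,"twist":0,"gripper":255},{"dx":0,"dy":0,"dz":0,"twist":0,"gripper":255}]}}

```text
time_s: 25.8
tool_pos: [0.5142, -0.1939, 0.2712]
tcp_rot: [0.0, 0.638, 0.77, -0.0]
force: [0.5, -0.2, 0.1]
grip_width: 0.0001
gripper_force: 0.0
```

Request:
{"name": "play_rows", "arguments": {"motion": [{"dx":-0.2,"dy":0,"dz":0,"twist":0,"gripper":255},{"dx":0,"dy":0,"dz":0,"twist":0,"gripper":255}]}}

```text
time_s: 25.97
tool_pos: [0.5146, -0.1954, 0.271]
tcp_rot: [0.0, 0.638, 0.77, -0.0]
force: [0.5, 0.6, -0.4]
grip_width: 0.0
gripper_force: 0.0
```

Request:
{"name": "play_rows", "arguments": {"motion": [{"dx":-0.2,"dy":0,"dz":0,"twist":0,"gripper":255},{"dx":0,"dy":0,"dz":0,"twist":0,"gripper":255}]}}

```text
time_s: 26.13
tool_pos: [0.5149, -0.1973, 0.271]
tcp_rot: [0.0, 0.638, 0.77, -0.0]
force: [-0.3, -0.5, -0.2]
grip_width: -0.0002
gripper_force: 0.0
```

Request:
{"name": "play_rows", "arguments": {"motion": [{"dx":-0.2,"dy":0,"dz":0,"twist":0,"gripper":255},{"dx":0,"dy":0,"dz":0,"twist":0,"gripper":255}]}}

```text
time_s: 26.3
tool_pos: [0.5152, -0.1981, 0.2708]
tcp_rot: [-0.001, 0.638, 0.77, 0.0]
force: [-1.5, 3.7, 2.9]
grip_width: -0.0
gripper_force: 2.2
```

Request:
{"name": "play_rows", "arguments": {"motion": [{"dx":-0.2,"dy":0,"dz":0,"twist":0,"gripper":255},{"dx":0,"dy":0,"dz":0,"twist":0,"gripper":255}]}}

```text
time_s: 26.47
tool_pos: [0.5156, -0.1988, 0.2707]
tcp_rot: [-0.002, 0.638, 0.77, 0.001]
force: [-2.4, 8.8, 5.8]
grip_width: -0.0001
gripper_force: 5.1
```

```bash
python3 - <<'E'
from chk import *
go(jp(0,.0345-.035,.27))
for n in("side","top"):
    f=manip.grab_frame(n);h=cv2.cvtColor(f,cv2.COLOR_RGB2HSV);s=f.astype(int)
    red=(s[:,:,0]>110)&(s[:,:,1]<60)&(s[:,:,2]<60)
    for a in(40,45,55,60,90,134.5):
        a=np.radians(a);q=proj(n,[jp(0,.0345-d*np.cos(a),.052+d*np.sin(a)) for d in np.linspace(.04,.104,30)]).round().astype(int)
        print(n,round(np.degrees(a)),red[q[:,1],q[:,0]].mean().round(2))
    if n=="side":
        ys,xs=np.nonzero(red[220:300,310:390]);print("red px",len(xs),xs.mean()+310,ys.mean()+220,proj(n,[jp(0,.0345-.072*np.cos(.7),.052+.072*np.sin(.7))]))
E
```

```text
t 26.47 p [ 0.5156 -0.1988  0.2707] yaw y 10.79 tilt [-0.002  0.005 -1.   ] F [-2.4  8.8  5.8] w -0.0001
[ 0.5162 -0.2026  0.27  ] [-0.38 -0.01  0.07]
side 40 1.0
side 45 1.0
side 55 0.0
side 60 0.0
side 90 0.0
side 134 0.0
red px 49 354.2857142857143 250.22448979591837 [[351.29748079 260.05307582]]
top 40 0.0
top 45 0.0
top 55 0.0
top 60 0.0
top 90 0.0
top 134 0.0
```

It's on its stop: the force rises steeply and the handle image matches about 40°. I'll back off, lift away and check.

Request:
{"name": "play_rows", "arguments": {"motion": [{"dx":0.7,"dy":0,"dz":0,"twist":0,"gripper":255},{"dx":1.5,"dy":0,"dz":0,"twist":0,"gripper":255},{"dx":2,"dy":0,"dz":0,"twist":0,"gripper":255},{"dx":2,"dy":0,"dz":-1,"twist":0,"gripper":255},{"dx":1,"dy":0,"dz":-3,"twist":0,"gripper":255},{"dx":1,"dy":0,"dz":-3,"twist":0,"gripper":255},{"dx":1,"dy":0,"dz":-3,"twist":0,"gripper":255},{"dx":3,"dy":0,"dz":-2,"twist":0,"gripper":255},{"dx":3,"dy":0,"dz":0,"twist":0,"gripper":255},{"dx":3,"dy":0,"dz":0,"twist":0,"gripper":255},{"dx":3,"dy":0,"dz":0,"twist":0,"gripper":255},{"dx":3,"dy":0,"dz":0,"twist":0,"gripper":255},{"dx":0,"dy":0,"dz":0,"twist":0,"gripper":255},{"dx":0,"dy":0,"dz":0,"twist":0,"gripper":255}]}}

```text
time_s: 27.73
tool_pos: [0.4706, 0.0383, 0.391]
tcp_rot: [0.0, 0.637, 0.771, 0.0]
force: [0.1, -1.6, -0.2]
grip_width: 0.0
gripper_force: 0.0
```

```bash
python3 - <<'E'
from chk import *
go()
for n in("side","top"):
    s=manip.grab_frame(n).astype(int);red=(s[:,:,0]>90)&(s[:,:,1]<70)&(s[:,:,2]<70)
    q0=proj(n,jp(0,0.0,.08))[0].astype(int);sub=np.zeros_like(red);w=30
    sub[q0[1]-w:q0[1]+w,q0[0]-w:q0[0]+w]=red[q0[1]-w:q0[1]+w,q0[0]-w:q0[0]+w]
    ys,xs=np.nonzero(sub);print(n,len(xs),xs.mean().round(1),ys.mean().round(1))
    for a in(34,37,40,43,46,50):
        a=np.radians(a);print(np.degrees(a).round(),proj(n,jp(0,.0345-.072*np.cos(a),.052+.072*np.sin(a))).round(1))
chk()
E
```

```text
t 27.73 p [0.4706 0.0383 0.391 ] yaw y 10.9 tilt [ 0.001  0.    -1.   ] F [ 0.1 -1.6 -0.2] w 0.0
side 55 353.0 259.6
34.0 [[352.1 262. ]]
37.0 [[351.7 261. ]]
40.0 [[351.3 260.1]]
43.0 [[350.9 259.1]]
46.0 [[350.4 258.2]]
50.0 [[349.8 257. ]]
top 90 425.6 211.4
34.0 [[424.7 212.4]]
37.0 [[424.3 212.4]]
40.0 [[423.8 212.5]]
43.0 [[423.4 212.5]]
46.0 [[422.8 212.6]]
50.0 [[422.1 212.6]]
[(np.float64(0.637), np.float64(-0.003), np.float64(0.012), np.float64(-0.15)), (np.float64(0.635), np.float64(-0.0), np.float64(0.012), np.float64(-0.15)), (np.float64(0.625), np.float64(-0.006), np.float64(0.012), np.float64(-0.15)), (np.float64(0.624), np.float64(-0.003), np.float64(0.009), np.float64(-0.1))]
```

```bash
python3 - <<'E'
from h import *
for n in("side","top"):
    s=cv2.imread(f"pics/{n}0.png")[:,:,::-1].astype(int);red=(s[:,:,0]>90)&(s[:,:,1]<70)&(s[:,:,2]<70)
    q0=proj(n,jp(0,0.0,.08))[0].astype(int);sub=np.zeros_like(red);w=30
    sub[q0[1]-w:q0[1]+w,q0[0]-w:q0[0]+w]=red[q0[1]-w:q0[1]+w,q0[0]-w:q0[0]+w]
    ys,xs=np.nonzero(sub);print(n,len(xs),xs.mean().round(1),ys.mean().round(1))
E
```

```text
side 53 352.9 258.1
top 94 426.1 211.3
```

```bash
python3 -c "
from bench import manip
print(manip.close_job())"
```

```text
the job is handed in; nothing more can be done
None
```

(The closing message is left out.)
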